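Clamp a sharpening stone in its bench holder

TASK

Set up the sharpening stone for honing: lay the stone into the shallow recess of the wooden bench holder, red-brown face up, until it drops in and lies flat, setting it down gently because it is brittle. Then swing the holder's cam lever a full quarter turn to its stop, so that the cam draws the stone tight against the rubber cushion at the other end. Leave the other things on the bench where they are.

Things in the scene. Friction and masses are not known exactly. Their poses are not given: they have to be found in the camera images.
- stone_center (a point): Centre of the loose sharpening stone, a plain slab 150 (its x, long) x 50 (its y) x 25 mm (its z, upright), upper half red-brown, lower half dark grey, about 0.4 kg. It starts flat on the bench, so this point is half-way up, 12.5 mm above its underside; either end may point either way.
- holder: Pale wooden holder screwed to the bench, 226 x 86 mm; origin on the bench, z up, x along it to the stop block with the black cushion; brass cam at the -x end. Recess floor 18 mm above the bench, side rims to 25 mm; recess 55 mm wide (2.5 mm play each side), rims' inner edges bevelled 3 mm. Each rim has a gap (thumb notch) from x = -33 to +41 mm, where fingertips may go down to the floor's level.
- seat (a point): Middle of the recess at the height of the seated stone's centre (30.5 mm above the bench); axes as the holder's. The stone lies in it along x, either way round. With the lever open there are 156 mm between cam and cushion, so 3 mm play at each end (1.6 mm less at the cam if the lever starts at 0.2). Once clamped, the stone's centre lies about 5 mm from here towards the cushion.
- cushion: Black rubber cushion on the stop block at the +x end of the recess; its face spans 24 to 39 mm above the bench; it is springy and gives up to 3 mm at 6 N per mm. The origin coincides with the holder's.
- cam_lever (a joint): Cam lever's angle about its upright pivot: 0 = open, pointing straight out from the end (holder's -x); grows counter-clockwise seen from above to 1.571 = closed at its stop, square across the holder (holder's -y). Starts at 0 to 0.2 and stays where left. The end play is taken up at 0.85 rad; from there the squeeze grows to about 12 N when closed; turning takes 1 to 6 N at the knob.
- cam_pivot (a point): A point on the upright pivot axis of the cam lever, at the height of the middle of the knob (64 mm above the bench). The brass cam disc, 40 mm across, lies below it, 26 to 38 mm above the bench.
- lever_knob (a point): Middle of the red upright knob at the end of the lever, 80 mm from the pivot axis: a round grip 22 mm across and 37 mm tall, from 45 to 82 mm above the bench (this point at 64 mm); the steel lever arm below it lies 38 to 43 mm above the bench.
- oil_jar: Jar with a yellow lid, 74 mm across and 116 mm tall, a bystander standing behind the holder; origin at its underside. Beside it at the back of the bench is a big open cardboard box, an obstacle for the arm: its front stands at about x = 0.69 m and its light front flap points up, to 0.55 m above the bench.
- tape_measure: Yellow tape measure, 36 x 84 x 70 mm, a bystander; origin at its underside.
- tape_2: Black tape roll lying flat, 62 mm across and 19 mm high, a bystander; origin at its underside.

How it is judged:
By the outcome, as a careful person would: the job done as asked, in the order asked, and still so for the second after the job is handed in, with the robot touching nothing.
It also fails if it takes over 61 s, if anything falls off the work surface, if the arm or the gripper's body presses on something with over 40 N, if the wrist force passes 120 N, or if a joint passes its speed limit or range.

ROBOT

A 7-joint arm with a two-finger parallel gripper is mounted at the origin on a cart in front of the work surface, level with it; the furniture and walls round the work are solid. World frame = base frame: x ahead of the robot, y to its left, z up, the work surface at z = 0. Lengths are in m, angles in rad, forces in N, time in s.
With the tool pointing down it reaches from about 0.4 to 0.875 m from the base axis. Payload 19.3 kg.
Tool frame: the origin (TCP) lies midway between the tips of the shut fingers; the grasp point (between the pads) lies 19 mm behind it (bot.pinch_z is the distance from the TCP to the grasp point, in m); z points along the fingers, y is the line along which they close (so a half turn about z gives the same grasp; the last joint's range is limited). The gripper opens to 85 mm and grips with 20 to 120 N. Pads are 22 mm wide; open, the fingers measure 114 mm over their backs; the gripper's body (76 mm by 85 mm) begins 54 mm behind the grasp point. The pads swing forward as they close: fully open they stand 13 mm farther back than shut.
Start: joints at [1.175, 0.521, -0.036, 1.599, 0.021, 1.021, -0.113], TCP at [0.2, -0.592, 0.231] pointing down, gripper open.
Joint ranges: [-2.91, 2.91], [-0.3, 2.13], [-1.5, 1.42], [0.17, 2.43], [-1.26, 4.41], [0.16, 1.93], [-2.52, 2.52]. Speed limits (rad/s): [1.89, 1.89, 2.39, 2.39, 3.01, 3.01, 3.01].

INTERFACE

Orientations are given as [roll, pitch, yaw] about the fixed x, y, z axes, in that order (R = Rz(yaw) Ry(pitch) Rx(roll)).
In Python, from workcell import observe, viewer, bot gives the robot as it stands. The module is installed in compiled form; this text tells all that it offers.
- The arm moves only by the tool play_rows, never from a script. Its argument "motion" is a list of rows, each a list of 7 numbers: the shift along the tool's x, y, z in cm, then the turn, a rotation vector about the tool's x, y, z in rad, then the opening, from -1 (shut) to 1 (fully open), so that 0 is half open. A call has exactly 5 rows; each row is the pose to reach, as a shift and turn from the pose commanded when the call began, along the tool's axes at that moment; what a row does not reach only later rows make up. A row lasts 1/10 s, in which the tool goes at most 50 mm and 8.59 degrees, less where a joint would pass 70% of its speed; a pose out of reach is approached as far as the arm can. A call with a gripper value outside its range is refused whole. The fingers move at their own pace and stop on an object; "squeeze" is the grip in N (left out, the last holds). Time passes only in rows, so rows that repeat a pose let the fingers close, or fill a call up. It gives the time, the measured TCP pose, the force, the opening and the grip force at its end, in the units of the state.
- observe(): the state, without advancing time (a new reading comes with each control period).
- viewer.grab_frame(name): name is "scene" or "top"; returns (picture, depth): 400x640x3 uint8, red, green, blue; 400x640 float32, m along the optical axis (not along the pixel's ray), 0 where there is no reading.
- viewer.camera_info(name): a dict with "fx", "fy", "cx", "cy" (pixels), "k1" (the pictures are not rectified: a ray, as slopes to the right and down, at radius r is drawn at 1 + k1 r^2 times it, then the intrinsics apply), "R" (3x3) and "t" (3): a world point X has camera coordinates R X + t. Camera axes: x right, y down, z forward; pixel columns grow to the right and rows downward; lengths in m; the calibration is good to about 2 mm. A picture is of the moment at which its call begins. camera_info takes no time and is no camera call.
- bot.job_done(): hands the job in; it is judged then, once.
The state is a dict: "clock": time; "qpos": joint angles; "qd": joint speeds; "joint_efforts": joint torques, N m; "position": TCP position; "tool_rot": TCP orientation; "force": force on the tool from outside, world axes, zero at the start; "moment": the same for the moment, N m; "grip_width": finger opening in m; "finger_force": force on a finger pad.
Only numpy, scipy, OpenCV 4.12 (cv2) and the standard library are available. Lean on these libraries where they do the work, as an engineer would, in place of code of your own. Each camera call takes 0.05 s, during which the arm holds its last target. There are 200 camera calls.

## Working session

There is one attempt and no reset: what is moved stays moved. The work goes in short steps, Python scripts to look and compute and a tool call to move; the robot and the scene stay as the last step left them, time stands still between calls to the robot, and variables do not carry over. Pictures are saved under pics/ and viewed, at most 10 in all, crops included, and the job is handed in when it is done.

Besides the shell and the picture viewer there is one more tool, called after "Emit:" as name([rows], argument=value, ...), one row to a line, values as JSON. play_rows: Moves the arm, as the interface text tells. Its arguments: {"type":"object","properties":{"motion":{"type":"array"},"squeeze":{"type":"number"}},"required":["motion"]}

```bash
mkdir -p pics
cat > h.py <<'E'
import numpy as np, cv2
from workcell import observe, viewer, bot
from scipy.spatial.transform import Rotation as Ro
def K(c): return np.array([[c['fx'],0,c['cx']],[0,c['fy'],c['cy']],[0,0,1.]])
def on_plane(name,px,z):
    """pixels (n,2) -> world points on the plane at height z"""
    c=viewer.camera_info(name)
    R,t=np.array(c['R']),np.array(c['t'])
    n=cv2.undistortPoints(np.array(px,float).reshape(-1,1,2),K(c),np.array([c['k1'],0,0,0.]))[:,0]
    d=np.c_[n,np.ones(len(n))]@R; o=-R.T@t
    return o+d*((z-o[2])/d[:,2])[:,None]
def project(name,X):
    c=viewer.camera_info(name); R,t=np.array(c['R']),np.array(c['t'])
    return cv2.projectPoints(np.array(X,float).reshape(-1,1,3),cv2.Rodrigues(R)[0],t,K(c),np.array([c['k1'],0,0,0.]))[0][:,0]
def grab(name,f=None):
    p,d=viewer.grab_frame(name)
    if f: cv2.imwrite('pics/'+f,cv2.cvtColor(p,cv2.COLOR_RGB2BGR))
    return p,d
E
python3 - <<'E'
from h import *
for n in('scene','top'):
    p,d=grab(n,n+'0.png'); np.savez(n+'0.npz',p=p,d=d)
    c=viewer.camera_info(n); print(n,c['fx'],c['cx'],c['cy'],c['k1'],(-np.array(c['R']).T@np.array(c['t'])).round(3),np.array(c['R']).round(2).tolist())
print(observe(), bot.pinch_z)
E
```

```text
scene 366.36517420274237 314.00128729960556 198.1728073277091 -0.06410016419337566 [0.073 0.283 0.741] [[-0.56, -0.83, 0.02], [-0.61, 0.39, -0.69], [0.57, -0.39, -0.72]]
top 370.67293879043007 327.5614985490185 197.06541282966882 -0.055665783407014544 [ 0.411 -0.086  1.164] [[-0.0, -1.0, -0.03], [-0.99, 0.01, -0.17], [0.17, 0.03, -0.98]]
{'clock': 0.1, 'qpos': array([ 1.17476497,  0.52192969, -0.03632041,  1.5999118 ,  0.0211743 ,
        1.0210895 , -0.11276033]), 'qd': array([ 0.00084536, -0.00109854,  0.0003816 , -0.00237175, -0.00095313,
        0.00213625, -0.00082653]), 'joint_efforts': array([ 5.01928924e-03, -9.28504157e+01,  1.98483892e+00, -3.70541418e+01,
        1.81556196e-02,  5.24312272e-03, -3.97283998e-05]), 'position': array([ 0.19994418, -0.59186141,  0.23081279]), 'tool_rot': array([-3.14063924e+00,  4.68205769e-05,  3.25839831e-01]), 'force': array([-0.23360441, -0.29149049, -0.51546123]), 'moment': array([ 0.04721116, -0.02626917, -0.00121553]), 'finger_force': 0.0, 'grip_width': 0.08534494768017345} 0.0187
```

View pics/scene0.png

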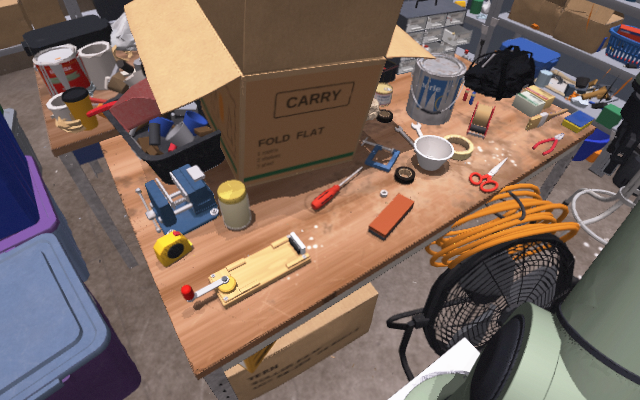

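View pics/top0.png

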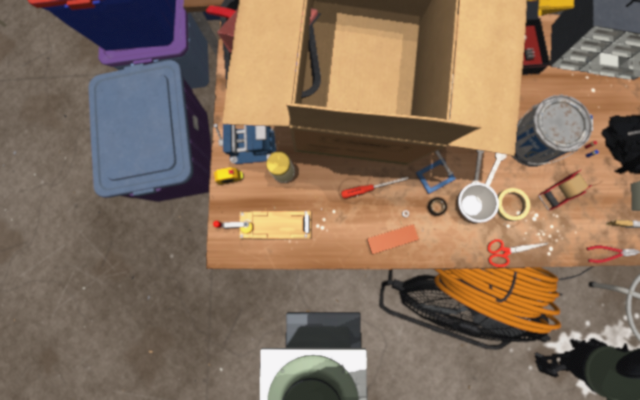

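Scene view: stone at about (391,215), holder at (262,268), cushion at (298,244), brass cam at (228,284) and red knob at (187,292). Top view: stone at (392,239), holder at (275,225), knob at (217,224). Next I'll measure these points.

```bash
cat >> h.py <<'E'
def blob(mask,near,rad=60):
    """largest contour of the mask within rad px of a pixel"""
    m=np.zeros(mask.shape,np.uint8); cv2.circle(m,tuple(near),rad,255,-1)
    m&=(mask>0).astype(np.uint8)*255
    cs,_=cv2.findContours(m,cv2.RETR_EXTERNAL,cv2.CHAIN_APPROX_NONE)
    return max(cs,key=cv2.contourArea)[:,0].astype(float)
def rect(name,c,z):
    w=on_plane(name,c,z)[:,:2]
    (x,y),(a,b),an=cv2.minAreaRect((w*1000).astype(np.float32))
    if a<b: an+=90;a,b=b,a
    return x,y,a,b,an
def hsv(p): return cv2.cvtColor(p,cv2.COLOR_RGB2HSV)
E
python3 - <<'E'
from h import *
for n,st,ho,kn,cu in(('scene',(391,213),(262,268),(187,292),(298,244)),('top',(392,239),(275,225),(217,224),(307,224))):
    f=np.load(n+'0.npz');p=f['p'];d=f['d'];H=hsv(p)
    print(n,'hsv stone',H[st[1],st[0]],'holder',H[ho[1],ho[0]],'knob',H[kn[1],kn[0]],'bench',H[st[1]+8 if n=='top' else 240,360])
    h=H[...,0].astype(int);s=H[...,1].astype(int);v=H[...,2].astype(int)
    red=((h<10)|(h>172))&(s>150)&(v>110)
    print('stone',np.round(rect(n,blob(red,st,40),.025),1))
    c=blob(red,kn,14);print('knob',c.mean(0),len(c),on_plane(n,[c.mean(0)],.064).round(3))
    wood=(h>14)&(h<32)&(s>60)&(v>150)
    b=blob(wood,ho,65);print('holder',np.round(rect(n,b,.022),1))
    big=cv2.resize(p[ho[1]-60:ho[1]+60,ho[0]-85:ho[0]+75],None,fx=4,fy=4,interpolation=cv2.INTER_CUBIC)
    cv2.imwrite(f'pics/{n}_h.png',cv2.cvtColor(big,cv2.COLOR_RGB2BGR))
E
```

```text
scene hsv stone [  8 172 208] holder [ 20 106 248] knob [  1 221 210] bench [ 11 112 214]
stone [ 478.2 -246.7  149.2   49.2  107.1]
knob [185.81081081 291.08108108] 37 [[0.527 0.285 0.064]]
holder [523.1 118.8 223.8  89.2  90.5]
top hsv stone [  9 149 222] holder [ 20 117 245] knob [  1 214 231] bench [ 13 125 190]
stone [ 488.9 -281.1   70.2   42.7  106.3]
knob [216.2173913  223.60869565] 23 [[0.524 0.287 0.064]]
holder [525.1 117.1 228.7  90.7  89.9]
```

View pics/scene_h.png

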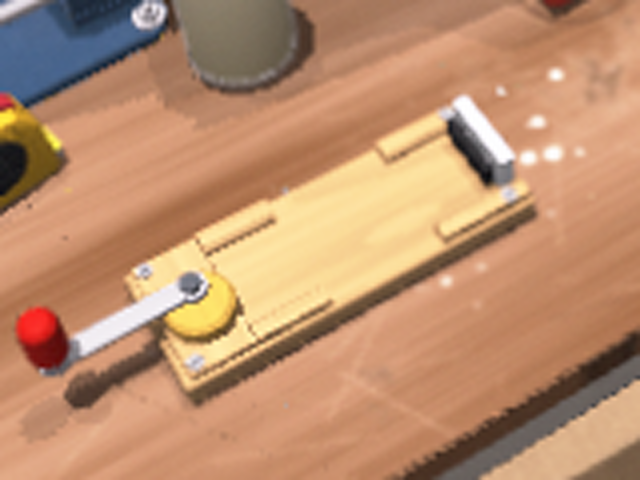

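Crop of the scene view (4x): the pivot screw is at crop (190,285). The rim notch edges are at about (272,213), (380,150), (330,300) and (440,232). The cushion's top edge runs from (455,105) to (500,180).

Run:
```python
from h import *
C=lambda *q:np.array(q)/4+[177,208]
print('notch',on_plane('scene',C((272,213),(380,150),(330,300),(440,232)),.025).round(4))
print('pivot',on_plane('scene',C((190,285)),.046).round(4))
print('stop top far edge',on_plane('scene',C((463,98),(512,158)),.040).round(4))
print('cushion bottom',on_plane('scene',C((449,133),(493,183)),.024).round(4))
f=np.load('top0.npz');p=f['p'];H=hsv(p);h,s,v=[H[...,i].astype(int) for i in range(3)]
print('stone',np.round(rect('top',blob(((h<11)|(h>172))&(s>128)&(v>110),(392,239),30),.025),1))
yl=(h>18)&(h<32)&(s>120)&(v>120)
c=blob(yl,(281,165),20);print('jar',c.mean(0),on_plane('top',[c.mean(0)],.116).round(3))
c=blob(yl,(228,175),20);print('tape',c.mean(0),on_plane('top',[c.mean(0)],.07).round(3))
# bench edge
print('edge',on_plane('top',[(300,268),(400,268)],0).round(3))
```

```text
notch [[0.5531 0.1415 0.025 ]
 [0.5583 0.0668 0.025 ]
 [0.484  0.1404 0.025 ]
 [0.4889 0.0665 0.025 ]]
pivot [[0.5213 0.204  0.046 ]]
stop top far edge [[0.5547 0.0101 0.04  ]
 [0.501  0.0094 0.04  ]]
cushion bottom [[0.5473 0.0251 0.024 ]
 [0.5017 0.0224 0.024 ]]
stone [ 479.  -246.3  150.6   50.6  107. ]
jar [277.625    162.953125] [[0.696 0.095 0.116]]
tape [225.53333333 173.78333333] [[0.677 0.264 0.07 ]]
edge [[ 0.391  0.038  0.   ]
 [ 0.39  -0.27   0.   ]]
```

View pics/top_h.png

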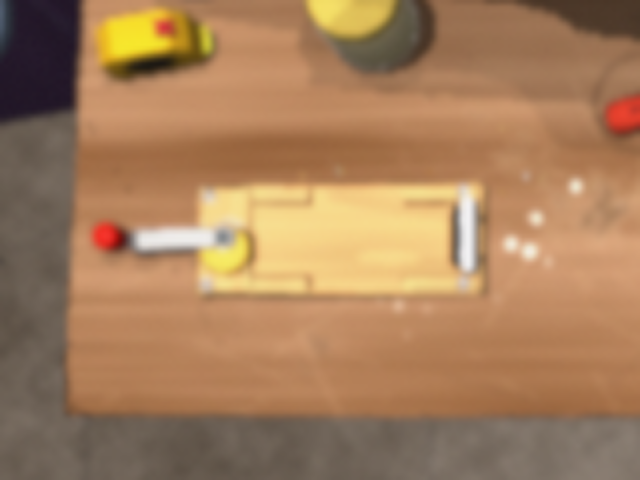

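Top crop: it agrees with the scene view. The holder lies along the world y axis, with the cam and knob on the +y side. The two views place the stone within 1 mm of each other, at (0.478,-0.2465), long axis 107°, with the right size. I'm moving above it.

Emit:
play_rows([
  [7.5,-4.8,0,0,0,-0.15,1],
  [15,-9.5,0,0,0,-0.3,1],
  [22,-14,0,0,0,-0.45,1],
  [26,-16.5,0,0,0,-0.6,1],
  [29,-18.5,0,0,0,-0.75,1],
])

```text
clock: 0.6
position: [0.3577, -0.3957, 0.2313]
tool_rot: [-3.141, 0.0, 1.082]
force: [1.4, -0.9, -0.4]
grip_width: 0.0855
finger_force: 0.0
```

```bash
cat >> h.py <<'E'
def to(x,y,z,yaw):
    """tool-axis shift (cm) and turn (rad) from the measured pose to a straight-down pose, yaw in deg"""
    o=observe(); R=Ro.from_euler('xyz',o['tool_rot'])
    d=R.inv().apply(np.array([x,y,z])-o['position'])*100
    r=(R.inv()*Ro.from_euler('xyz',[np.pi,0,np.radians(yaw)])).as_rotvec()
    print('t',round(o['clock'],2),'pos',o['position'].round(4),'rpy',np.degrees(o['tool_rot']).round(1),'F',np.round(o['force'],1),'w',round(o['grip_width'],4),'ff',round(o['finger_force'],1),'q7',round(o['qpos'][6],2))
    print('shift',d.round(2),'turn',r.round(3))
E
python3 -c "
from h import *
to(.4785,-.2465,.08,107)"
```

```text
t 0.6 pos [ 0.3577 -0.3957  0.2313] rpy [-180.    0.   62.] F [ 1.4 -0.9 -0.4] w 0.0855 ff 0.0 q7 0.11
shift [18.85  3.66 15.12] turn [-0.     0.    -0.786]
```

Emit:
play_rows([
  [4,0.8,3,0,0,-0.15,1],
  [8,1.6,6,0,0,-0.3,1],
  [12,2.4,9,0,0,-0.45,1],
  [15.5,3,12,0,0,-0.6,1],
  [18.5,3.6,15,0,0,-0.74,1],
])

```text
clock: 1.1
position: [0.4774, -0.2497, 0.08]
tool_rot: [3.141, -0.001, 1.823]
force: [0.6, -0.8, -0.1]
grip_width: 0.0853
finger_force: 0.0
```

Emit:
play_rows([
  [0,0,0,0,0,0,1],
  [0,0,0,0,0,0,1],
  [0,0,0,0,0,0,1],
  [0,0,0,0,0,0,1],
  [0,0,0,0,0,0,1],
])

```text
clock: 1.6
position: [0.4763, -0.2527, 0.082]
tool_rot: [3.141, 0.001, 1.814]
force: [-0.3, -0.5, 0.0]
grip_width: 0.085
finger_force: 0.0
```

```bash
python3 -c "
from h import *
to(.4785,-.2465,.004,107)"
```

```text
t 1.6 pos [ 0.4763 -0.2527  0.082 ] rpy [1.800e+02 1.000e-01 1.039e+02] F [-0.3 -0.5  0. ] w 0.085 ff 0.0 q7 0.27
shift [0.56 0.36 7.8 ] turn [ 0.001  0.001 -0.054]
```

Emit:
play_rows([
  [0.6,0.4,1.5,0,0,-0.05,1],
  [0.6,0.4,3.5,0,0,-0.05,1],
  [0.6,0.4,5.5,0,0,-0.05,1],
  [0.6,0.4,7,0,0,-0.05,1],
  [0.6,0.4,7.7,0,0,-0.05,1],
])

```text
clock: 2.1
position: [0.4782, -0.2445, 0.0027]
tool_rot: [-3.14, -0.001, 1.867]
force: [0.9, -0.4, 0.3]
grip_width: 0.0853
finger_force: 0.0
```

Emit:
play_rows([
  [0,0,0,0,0,0,0.6],
  [0,0,0,0,0,0,0.4],
  [0,0,0,0,0,0,0.2],
  [0,0,0,0,0,0,0.1],
  [0,0,0,0,0,0,0],
], squeeze=35)

```text
clock: 2.6
position: [0.4796, -0.2451, 0.0053]
tool_rot: [3.14, 0.001, 1.866]
force: [-0.7, 2.0, 4.9]
grip_width: 0.0493
finger_force: 36.4
```

Emit:
play_rows([
  [0,0,0,0,0,0,-0.2],
  [0,0,0,0,0,0,-0.3],
  [0,0,0,0,0,0,-0.3],
  [0,0,0,0,0,0,-0.3],
  [0,0,0,0,0,0,-0.3],
])

```text
clock: 3.1
position: [0.4795, -0.2451, 0.0052]
tool_rot: [3.14, 0.001, 1.866]
force: [0.2, 1.2, 6.3]
grip_width: 0.0494
finger_force: 36.4
```

Run:
```python
from h import *
to(.524,.104,.10,90.3)
p,d=grab('scene','grip.png')
```

```text
t 3.1 pos [ 0.4795 -0.2451  0.0052] rpy [1.799e+02 1.000e-01 1.069e+02] F [0.2 1.2 6.3] w 0.0494 ff 36.4 q7 0.22
shift [32.1  14.42 -9.49] turn [0.001 0.001 0.29 ]
```

View pics/grip.png

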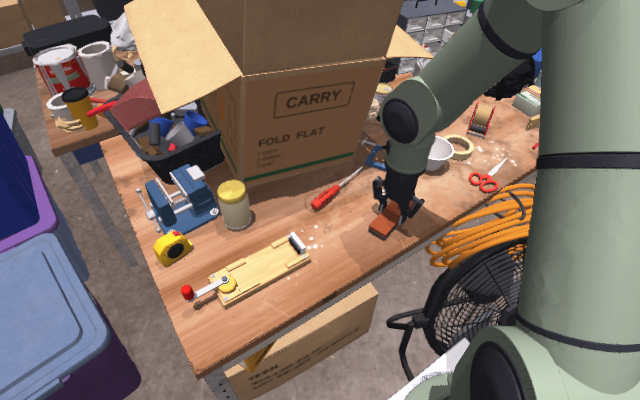

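The stone is between the fingers at (393,218), with the gripper square across it. Now I'll lift it and carry it over.

Emit:
play_rows([
  [0,0,-1,0,0,0,-0.3],
  [0,0,-3,0,0,0,-0.3],
  [0,0,-6,0,0,0,-0.3],
  [0,0,-8.5,0,0,0,-0.3],
  [0,0,-9.5,0,0,0,-0.3],
])

```text
clock: 3.65
position: [0.4796, -0.2454, 0.102]
tool_rot: [3.139, 0.002, 1.866]
force: [-0.9, -0.5, -4.0]
grip_width: 0.0488
finger_force: 38.4
```

Emit:
play_rows([
  [2,1,0,0,0,0.02,-0.3],
  [6,2.7,0,0,0,0.05,-0.3],
  [10,4.5,0,0,0,0.09,-0.3],
  [14,6.3,0,0,0,0.13,-0.3],
  [18,8.1,0,0,0,0.17,-0.3],
])

```text
clock: 4.15
position: [0.5037, -0.0477, 0.0992]
tool_rot: [-3.141, 0.0, 1.694]
force: [1.3, -0.6, -2.2]
grip_width: 0.0489
finger_force: 38.4
```

```bash
python3 -c "
from h import *
to(.524,.104,.10,90.3)"
```

```text
t 4.15 pos [ 0.5037 -0.0477  0.0992] rpy [-180.    0.   97.] F [ 1.3 -0.6 -2.2] w 0.0489 ff 38.4 q7 -0.22
shift [14.8   3.87 -0.08] turn [-0.     0.     0.118]
```

Emit:
play_rows([
  [4,1,0,0,0,0.03,-0.3],
  [8,2,0,0,0,0.06,-0.3],
  [11.5,3,0,0,0,0.09,-0.3],
  [14,3.6,0,0,0,0.11,-0.3],
  [14.8,3.8,0,0,0,0.118,-0.3],
])

```text
clock: 4.65
position: [0.523, 0.1057, 0.0992]
tool_rot: [-3.142, -0.001, 1.581]
force: [-0.0, -1.7, -3.1]
grip_width: 0.0492
finger_force: 38.4
```

Emit:
play_rows([
  [0,0,1,0,0,0,-0.3],
  [0,0,2,0,0,0,-0.3],
  [0,0,2.8,0,0,0,-0.3],
  [0,0,3,0,0,0,-0.3],
  [0,0,3,0,0,0,-0.3],
])

```text
clock: 5.15
position: [0.523, 0.1017, 0.0687]
tool_rot: [-3.141, 0.0, 1.577]
force: [-0.0, -0.0, -3.2]
grip_width: 0.0493
finger_force: 38.3
```

Run:
```python
from h import *
to(.524,.104,.06,90.3)
for n,(x,y,w,hh) in(('scene',(170,190,160,120)),('top',(190,165,160,120))):
    p,d=grab(n); np.savez(n+'1.npz',p=p,d=d)
    cv2.imwrite(f'pics/{n}_a.png',cv2.cvtColor(cv2.resize(p[y:y+hh,x:x+w],None,fx=5,fy=5,interpolation=cv2.INTER_CUBIC),cv2.COLOR_RGB2BGR))
```

```text
t 5.15 pos [0.523  0.1017 0.0687] rpy [-179.9    0.    90.3] F [-0.  -0.  -3.2] w 0.0493 ff 38.3 q7 -0.61
shift [0.23 0.1  0.87] turn [-0.001  0.     0.001]
```

View pics/scene_a.png

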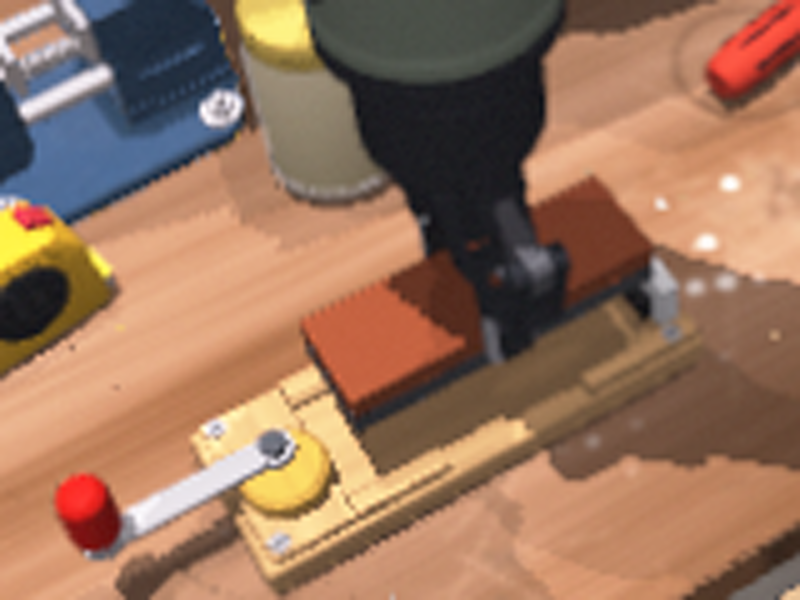

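The stone is held level over the recess, red face up, with its top corners at crop (302,325), (355,400), (650,245) and (595,178). I'll compare it with the holder's features in the same camera.

Run:
```python
from h import *
A=lambda *q:np.array(q)/5+[170,190]
C=lambda *q:np.array(q)/4+[177,208]
s=on_plane('scene',A((302,325),(355,400),(650,245),(595,178)),.0885)[:,:2]
print('stone corners',(s*1000).round(1).tolist(),'c',(s.mean(0)*1000).round(1))
print('len',np.linalg.norm(s[3]-s[0])*1e3,np.linalg.norm(s[2]-s[1])*1e3,'w',np.linalg.norm(s[1]-s[0])*1e3)
o=on_plane('scene',C((128,275),(190,388),(533,203)),.025)[:,:2]
print('holder corners LF LN RN',(o*1000).round(1).tolist(),'mid',((o[0]+o[2])*500).round(1))
print('cush',(on_plane('scene',A((640,300),(672,335)),.024)*1e3).round(1).tolist())
for k in '01':
  f=np.load('top'+k+'.npz');H=hsv(f['p']);h,sa,v=[H[...,i].astype(int) for i in range(3)]
  b=blob((h>14)&(h<32)&(sa>60)&(v>130),(275,225),50).astype(int)
  m=np.zeros((400,640),np.uint8);cv2.fillPoly(m,[b.reshape(-1,1,2)],255)
  for c in (245,255,300,306):
    r=np.flatnonzero(m[:,c]); print(k,c,r.min(),r.max(),(on_plane('top',[(c,r.min()-.5),(c,r.max()+.5)],.022)*1e3).round(1)[:,:2].tolist())
  r=[np.flatnonzero(m[q]) for q in(215,233)]; print([(x.min(),x.max(),(on_plane('top',[(x.min()-.5,q),(x.max()+.5,q)],.024)*1e3).round(1)[:,:2].tolist()) for x,q in zip(r,(215,233))])
```

```text
stone corners [[541.9, 173.2], [495.6, 170.8], [497.0, 25.1], [543.2, 25.7]] c [519.4  98.7]
len 147.49461818900392 145.67933101007873 w 46.369761892717264
holder corners LF LN RN [[559.7, 228.3], [477.2, 227.9], [476.4, 10.8]] mid [518.  119.5]
cush [[513.7, 21.1, 24.0], [488.6, 19.2, 24.0]]
0 245 211 238 [[569.2, 211.3], [481.5, 208.3]]
0 255 210 238 [[572.2, 179.6], [481.4, 176.9]]
0 300 210 238 [[571.2, 37.7], [481.1, 36.8]]
0 306 237 238 [[487.1, 18.3], [481.0, 18.3]]
[(np.int64(239), np.int64(311), [[554.8, 230.9], [553.5, 1.5]]), (np.int64(239), np.int64(311), [[498.5, 228.8], [497.7, 1.3]])]Traceback (most recent call last):
  File "<stdin>", line 15, in <module>
    return umr_minimum(a, axis, None, out, keepdims, initial, where)
ValueError: zero-size array to reduction operation minimum which has no identity
```

View pics/top_a.png

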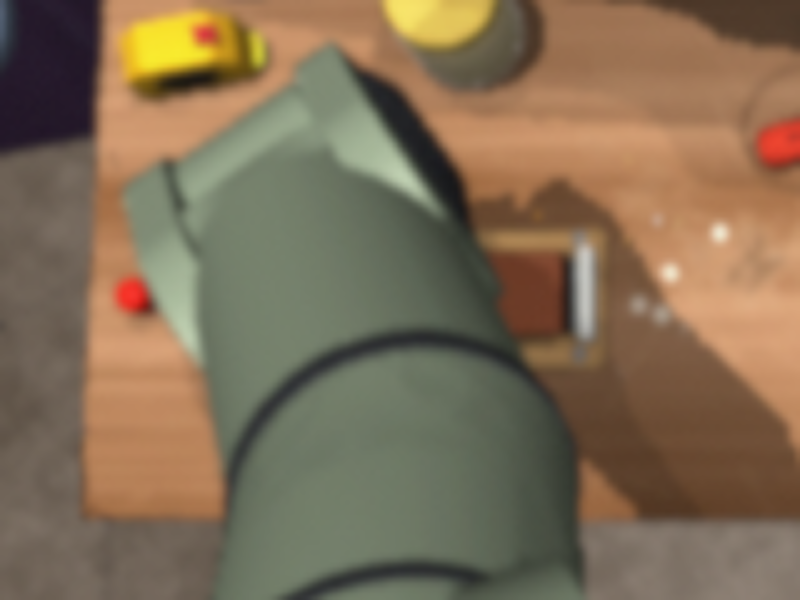

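Top crop: only the stone's right end, the stop block and the knob are clear of the arm. I'll sample brightness profiles along the holder axes to find the edges.

Run:
```python
from h import *
from scipy.ndimage import map_coordinates as mc
I={n+k:np.load(n+k+'.npz')['p'].astype(float) for n in('scene','top') for k in '01'}
def prof(key,P,ch=None):
    q=project(key[:-1],P); im=I[key]
    g=im.mean(2) if ch is None else im[...,ch]
    return mc(g,[q[:,1],q[:,0]],order=1).astype(int)
def line(tag,key,xs,ys,z,ch=None):
    P=[(x,y,z) for x in np.atleast_1d(xs) for y in np.atleast_1d(ys)]
    a=np.atleast_1d(xs) if np.size(xs)>1 else np.atleast_1d(ys)
    print(tag,key,'from',round(a[0]*1e3),'step',round((a[1]-a[0])*1e3,1),prof(key,P,ch).tolist())
Y=np.arange(.040,.006,-.002)
for x in(.515,.525,.535):
    line('cush z24','scene0',x,Y,.024)
line('cush z39','scene0',.525,Y,.039); line('cush z39','top0',.525,Y,.039)
X=np.arange(.470,.582,.002)
for y in(.155,.165,.05): line('rim z25','scene0',X,y,.025)
line('rim','top0',X,.16,.025)
for y in(.15,.05): line('stone x','scene1',np.arange(.485,.556,.002),y,.0885,0)
line('stone x','top1',np.arange(.485,.556,.002),.045,.0885,0)
line('stone y+','scene1',.52,np.arange(.185,.160,-.002),.0885,0)
for x in (.51,.53):line('stone y-','scene1',x,np.arange(.04,.01,-.002),.0885,0)
line('stone y-','top1',.52,np.arange(.04,.01,-.002),.0885,0)
H=hsv(I['scene0'].astype(np.uint8));m=(H[...,1]<70)&(H[...,2]<130)
c=blob(m,(224,279),5);print('screw',c.mean(0),len(c),(on_plane('scene',[c.mean(0)],.046)*1e3).round(1))
```

```text
cush z24 scene0 from 40 step -2.0 [206, 206, 205, 200, 190, 173, 135, 68, 36, 42, 52, 61, 96, 131, 191, 231, 246]
cush z24 scene0 from 40 step -2.0 [208, 208, 207, 201, 191, 174, 137, 59, 35, 43, 54, 75, 106, 132, 184, 234, 252]
cush z24 scene0 from 40 step -2.0 [209, 210, 207, 197, 186, 166, 114, 53, 32, 42, 55, 74, 105, 136, 192, 243, 252]
cush z39 scene0 from 40 step -2.0 [202, 191, 179, 136, 70, 32, 38, 51, 68, 97, 128, 182, 238, 252, 253, 252, 237]
cush z39 top0 from 40 step -2.0 [198, 198, 197, 192, 182, 159, 132, 108, 122, 155, 200, 223, 233, 231, 201, 172, 143]
rim z25 scene0 from 470 step 2.0 [68, 73, 80, 95, 135, 159, 136, 122, 174, 215, 213, 209, 206, 199, 205, 210, 210, 207, 203, 203, 204, 206, 207, 207, 207, 209, 210, 211, 210, 210, 212, 214, 214, 212, 210, 209, 210, 210, 199, 157, 133, 168, 189, 204, 212, 213, 211, 196, 170, 134, 117, 118, 121, 124, 123, 121]
rim z25 scene0 from 470 step 2.0 [83, 82, 80, 91, 139, 171, 146, 138, 182, 217, 212, 209, 207, 200, 205, 211, 211, 208, 205, 204, 205, 207, 208, 207, 208, 209, 211, 213, 212, 211, 213, 215, 215, 213, 210, 209, 211,
[... 1118 characters left out ...]
, 222, 224]
stone x top1 from 485 step 2.0 [110, 116, 112, 103, 91, 85, 85, 91, 100, 105, 108, 108, 108, 107, 107, 107, 108, 108, 108, 107, 107, 107, 107, 107, 107, 107, 109, 111, 116, 122, 132, 144, 158, 167, 167, 162]
stone y+ scene1 from 185 step -2.0 [246, 245, 244, 223, 128, 98, 179, 197, 198, 198, 198, 198, 198]
stone y- scene1 from 40 step -2.0 [115, 115, 116, 116, 115, 114, 114, 134, 175, 208, 213, 214, 213, 213, 215]
stone y- scene1 from 40 step -2.0 [115, 116, 115, 116, 116, 115, 119, 138, 180, 209, 219, 220, 219, 218, 218]
stone y- top1 from 40 step -2.0 [108, 108, 108, 108, 108, 107, 101, 88, 70, 57, 66, 90, 129, 162, 185]
screw [225.         279.66666667] 9 [[519.8 203.5  46. ]]
```

Both cameras agree: the stone needs about +6.7 mm in y and +1.5 mm in x to centre over the seat, with yaw at 90°. I'll correct that and come down to just above the rims.

Emit:
play_rows([
  [0.3,0.05,0.3,0,0,0,-0.3],
  [0.65,0.15,1,0,0,0.003,-0.3],
  [0.67,0.15,1.7,0,0,0.005,-0.3],
  [0.67,0.15,2.2,0,0,0.005,-0.3],
  [0.67,0.15,2.4,0,0,0.005,-0.3],
])

```text
clock: 5.75
position: [0.5243, 0.109, 0.0444]
tool_rot: [-3.14, 0.0, 1.573]
force: [0.0, -0.6, -3.4]
grip_width: 0.0493
finger_force: 38.4
```

Emit:
play_rows([
  [0,0,0,0,0,0,-0.3],
  [0,0,0,0,0,0,-0.3],
  [0,0,0,0,0,0,-0.3],
  [0,0,0,0,0,0,-0.3],
  [0,0,0,0,0,0,-0.3],
])

```text
clock: 6.25
position: [0.5248, 0.1091, 0.0455]
tool_rot: [3.141, -0.0, 1.573]
force: [0.1, 0.2, -3.1]
grip_width: 0.0493
finger_force: 38.4
```

Run:
```python
from h import *
to(.5245,.1084,.0235,90)
p,d=grab('scene')
cv2.imwrite('pics/scene_b.png',cv2.cvtColor(cv2.resize(p[210:300,200:320],None,fx=6.6,fy=6.6,interpolation=cv2.INTER_CUBIC),cv2.COLOR_RGB2BGR))
```

```text
t 6.25 pos [0.5248 0.1091 0.0455] rpy [180.   -0.   90.1] F [ 0.1  0.2 -3.1] w 0.0493 ff 38.4 q7 -0.64
shift [-0.07 -0.03  2.2 ] turn [ 0.    -0.     0.002]
```

View pics/scene_b.png

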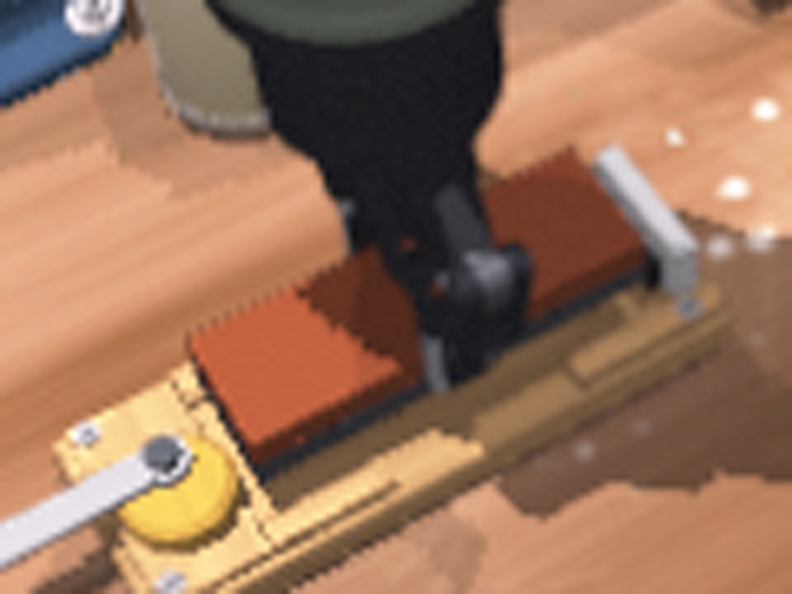

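The stone sits centred between the brass cam, whose edge is at crop (238,480), and the stop block at (660,230). It is parallel to the rims. I'm lowering slowly and watching the force.

Emit:
play_rows([
  [-0.05,0,0.3,0,0,0,-0.3],
  [-0.05,0,0.6,0,0,0,-0.3],
  [-0.05,0,0.9,0,0,0,-0.3],
  [-0.05,0,1.2,0,0,0,-0.3],
  [-0.05,0,1.4,0,0,0,-0.3],
])

```text
clock: 6.8
position: [0.5246, 0.1086, 0.0309]
tool_rot: [-3.141, 0.0, 1.573]
force: [-0.8, 1.0, -3.6]
grip_width: 0.0494
finger_force: 38.4
```

Emit:
play_rows([
  [0,0,0.08,0,0,0,-0.3],
  [0,0,0.16,0,0,0,-0.3],
  [0,0,0.24,0,0,0,-0.3],
  [0,0,0.32,0,0,0,-0.3],
  [0,0,0.4,0,0,0,-0.3],
])

```text
clock: 7.3
position: [0.5248, 0.1086, 0.0273]
tool_rot: [3.141, -0.0, 1.573]
force: [-0.6, 1.1, -4.1]
grip_width: 0.0494
finger_force: 38.4
```

```bash
python3 -c "
from h import *
to(.5245,.1084,.0232,90); print(observe()['moment'].round(2))"
```

```text
t 7.3 pos [0.5248 0.1086 0.0273] rpy [180.   -0.   90.1] F [-0.6  1.1 -4.1] w 0.0494 ff 38.4 q7 -0.66
shift [-0.02 -0.03  0.41] turn [ 0.    -0.     0.002]
[-0.   -0.02 -0.02]
```

Emit:
play_rows([
  [0,0,0.08,0,0,0,-0.3],
  [0,0,0.16,0,0,0,-0.3],
  [0,0,0.24,0,0,0,-0.3],
  [0,0,0.3,0,0,0,-0.3],
  [0,0,0.36,0,0,0,-0.3],
])

```text
clock: 7.8
position: [0.5248, 0.1086, 0.0237]
tool_rot: [3.142, -0.0, 1.573]
force: [0.5, -0.2, -3.2]
grip_width: 0.0495
finger_force: 38.4
```

Emit:
play_rows([
  [0,0,0.02,0,0,0,-0.3],
  [0,0,0.04,0,0,0,-0.3],
  [0,0,0.06,0,0,0,-0.3],
  [0,0,0.06,0,0,0,-0.3],
  [0,0,0.06,0,0,0,-0.3],
])

```text
clock: 8.3
position: [0.5248, 0.1086, 0.0233]
tool_rot: [3.141, 0.0, 1.573]
force: [-2.0, -0.6, 4.7]
grip_width: 0.0493
finger_force: 39.4
```

The stone touched down softly at the expected height. Releasing.

Emit:
play_rows([
  [0,0,0,0,0,0,0.1],
  [0,0,0,0,0,0,0.2],
  [0,0,0,0,0,0,0.3],
  [0,0,0,0,0,0,0.45],
  [0,0,0,0,0,0,0.6],
], squeeze=20)

```text
clock: 8.8
position: [0.5247, 0.1086, 0.0231]
tool_rot: [-3.142, -0.0, 1.573]
force: [0.5, -0.5, 0.2]
grip_width: 0.0685
finger_force: 0.0
```

Emit:
play_rows([
  [0,0,-0.5,0,0,0,0.6],
  [0,0,-2,0,0,0,0.6],
  [0,0,-5,0,0,0,0.6],
  [0,0,-8.5,0,0,0,0.6],
  [0,0,-11,0,0,0,0.6],
])

```text
clock: 9.3
position: [0.5251, 0.1088, 0.1363]
tool_rot: [3.14, -0.001, 1.573]
force: [-0.3, -0.1, 0.1]
grip_width: 0.0684
finger_force: 0.0
```

Run:
```python
from h import *
from scipy.ndimage import map_coordinates as mc
to(.5255,.287,.13,90)
p,d=grab('scene'); np.savez('scene2.npz',p=p,d=d)
g=p[...,0].astype(float)
def line(tag,P):
    q=project('scene',P); print(tag,mc(g,[q[:,1],q[:,0]],order=1).astype(int).tolist())
for y in(.17,.15,.05,.035): line(f'x from 480 step 2 y{y}',[(x,y,.043) for x in np.arange(.48,.57,.002)])
for x in(.505,.53): line(f'y+ from 195 step -2 x{x}',[(x,y,.043) for y in np.arange(.195,.165,-.002)]); line('y- from 50',[(x,y,.043) for y in np.arange(.05,.015,-.002)])
H=hsv(p);h,s,v=[H[...,i].astype(int) for i in range(3)]
c=blob(((h<10)|(h>172))&(s>150)&(v>60),(260,260),60);print('stone rect z43',np.round(rect('scene',c,.043),1))
c=blob(((h<10)|(h>172))&(s>150)&(v>110),(187,292),14);print('knob',c.mean(0),on_plane('scene',[c.mean(0)],.064).round(4))
```

```text
t 9.3 pos [0.5251 0.1088 0.1363] rpy [179.9  -0.   90.1] F [-0.3 -0.1  0.1] w 0.0684 ff 0.0 q7 -0.57
shift [17.82  0.08  0.64] turn [ 0.002 -0.001  0.002]
x from 480 step 2 y0.17 [250, 247, 225, 138, 53, 53, 70, 82, 88, 135, 193, 202, 201, 202, 201, 201, 201, 202, 201, 201, 201, 201, 201, 201, 201, 201, 201, 201, 201, 201, 201, 201, 204, 213, 226, 237, 241, 214, 189, 186, 190, 193, 195, 192, 187]
x from 480 step 2 y0.15 [250, 247, 223, 127, 64, 60, 82, 84, 91, 129, 177, 201, 201, 201, 202, 202, 202, 202, 202, 202, 202, 202, 202, 202, 201, 201, 201, 201, 201, 201, 202, 202, 204, 217, 235, 242, 240, 218, 196, 188, 190, 193, 195, 193, 189]
x from 480 step 2 y0.05 [171, 166, 152, 112, 68, 44, 61, 75, 82, 95, 111, 118, 119, 119, 119, 118, 118, 119, 118, 118, 118, 118, 118, 118, 118, 119, 119, 120, 127, 132, 134, 135, 138, 144, 155, 175, 179, 161, 138, 121, 119, 109, 81, 50, 31]
x from 480 step 2 y0.035 [171, 164, 156, 147, 128, 107, 83, 72, 72, 91, 113, 121, 121, 121, 119, 119, 118, 118, 117, 119, 119, 119, 119, 125, 130, 134, 136, 137, 137, 136, 137, 138, 137, 144, 158, 174, 181, 161, 137, 125, 122, 123, 145, 165, 173]
y+ from 195 step -2 x0.505 [251, 250, 244, 231, 214, 190, 109, 136, 205, 201, 201, 201, 202, 201, 201]
y- from 50 [119, 120, 119, 119, 119, 119, 119, 120, 121, 112, 70, 35, 40, 69, 104, 129, 156, 183]
y+ from 195 step -2 x0.53 [238, 244, 246, 235, 234, 242, 90, 119, 183, 201, 201, 201, 201, 201, 201]
y- from 50 [119, 120, 122, 124, 131, 135, 134, 134, 130, 106, 55, 42, 52, 85, 117, 139, 174, 211]
stone rect z43 [519.4 106.3 149.9  53.8  89.8]
knob [186.23684211 291.26315789] [[0.5264 0.2847 0.064 ]]
```

The stone lies flat: its near edge is straight along the length, its top fits z = 43 mm, and it spans y = 31–181 mm between cam and cushion. Next is the lever: going over the knob and down.

Emit:
play_rows([
  [4,0,0,0,0,0,0.6],
  [8.5,0,0,0,0,0,0.6],
  [13,0,0,0,0,0,0.6],
  [16.5,0.1,0,0,0,0,0.6],
  [17.7,0.1,0.5,0,0,0,0.6],
])

```text
clock: 9.85
position: [0.5248, 0.2901, 0.1296]
tool_rot: [3.14, -0.003, 1.577]
force: [-0.6, -0.6, -0.4]
grip_width: 0.0683
finger_force: 0.0
```

Emit:
play_rows([
  [0,0,1.5,0,0,0,0.6],
  [0,0,2.5,0,0,0,0.6],
  [0,0,3,0,0,0,0.6],
  [0,0,3,0,0,0,0.6],
  [0,0,3,0,0,0,0.6],
])

```text
clock: 10.35
position: [0.5257, 0.2849, 0.0983]
tool_rot: [-3.142, 0.0, 1.572]
force: [-1.0, -0.3, -0.5]
grip_width: 0.0682
finger_force: 0.0
```

Run:
```python
from h import *
to(.5255,.286,.052,90)
p,d=grab('scene','knob.png')
cv2.imwrite('pics/knob_c.png',cv2.cvtColor(cv2.resize(p[210:330,140:300],None,fx=5,fy=5,interpolation=cv2.INTER_CUBIC),cv2.COLOR_RGB2BGR))
```

```text
t 10.35 pos [0.5257 0.2849 0.0983] rpy [-180.     0.    90.1] F [-1.  -0.3 -0.5] w 0.0682 ff 0.0 q7 -0.87
shift [ 0.11 -0.02  4.63] turn [-0.     0.     0.001]
```

View pics/knob_c.png

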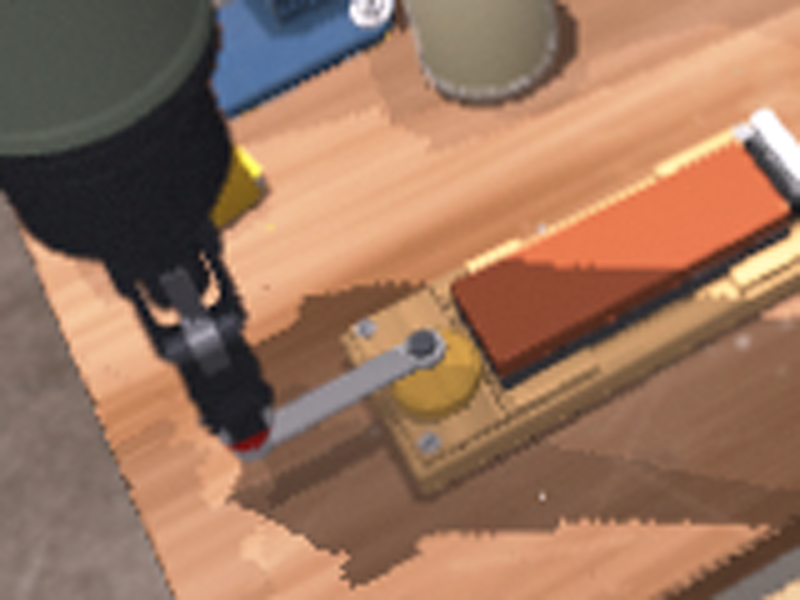

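The stone lies flat in the recess, red face up, at crop (620,260). The gripper stands over the knob at (250,440), and the lever points straight out. Descending and closing on the knob.

Emit:
play_rows([
  [0.1,0,1,0,0,0,0.6],
  [0.1,0,2,0,0,0,0.6],
  [0.1,0,3,0,0,0,0.6],
  [0.1,0,4,0,0,0,0.6],
  [0.1,0,4.6,0,0,0,0.6],
])

```text
clock: 10.9
position: [0.525, 0.2864, 0.0507]
tool_rot: [-3.14, 0.001, 1.573]
force: [-0.7, -0.5, 0.8]
grip_width: 0.0684
finger_force: 0.0
```

Emit:
play_rows([
  [0,0,0,0,0,0,0.3],
  [0,0,0,0,0,0,0],
  [0,0,0,0,0,0,-0.3],
  [0,0,0,0,0,0,-0.5],
  [0,0,0,0,0,0,-0.6],
], squeeze=20)

```text
clock: 11.4
position: [0.5256, 0.2868, 0.0526]
tool_rot: [3.141, -0.0, 1.573]
force: [-0.6, -0.5, 2.9]
grip_width: 0.0211
finger_force: 19.4
```

Emit:
play_rows([
  [0,0,0,0,0,0,-0.7],
  [0,0,0,0,0,0,-0.7],
  [0,0,0,0,0,0,-0.7],
  [0,0,0,0,0,0,-0.7],
  [0,0,0,0,0,0,-0.7],
])

```text
clock: 11.9
position: [0.5256, 0.2868, 0.0525]
tool_rot: [3.141, -0.0, 1.573]
force: [-1.6, 0.2, 5.6]
grip_width: 0.0214
finger_force: 19.6
```

Emit:
play_rows([
  [-0.04,-0.8,0,0,0,-0.1,-0.7],
  [-0.16,-1.59,0,0,0,-0.2,-0.7],
  [-0.36,-2.36,0,0,0,-0.3,-0.7],
  [-0.63,-3.12,0,0,0,-0.4,-0.7],
  [-0.98,-3.84,0,0,0,-0.5,-0.7],
])

```text
clock: 12.4
position: [0.487, 0.2767, 0.0525]
tool_rot: [3.141, 0.0, 2.077]
force: [0.3, -1.0, 5.4]
grip_width: 0.021
finger_force: 19.7
```

```bash
cat >> h.py <<'E'
def lever(th,P=(.5245,.206)):
    to(P[0]-.08*np.sin(th),P[1]+.08*np.cos(th),.0525,90+np.degrees(th))
E
python3 -c "
from h import *
lever(.5); lever(1.0)"
```

```text
t 12.4 pos [0.487  0.2767 0.0525] rpy [180.   0. 119.] F [ 0.3 -1.   5.4] w 0.021 ff 19.7 q7 -0.55
shift [-0.  -0.1 -0. ] turn [0.001 0.    0.006]
t 12.4 pos [0.487  0.2767 0.0525] rpy [180.   0. 119.] F [ 0.3 -1.   5.4] w 0.021 ff 19.7 q7 -0.55
shift [-0.96 -3.94 -0.  ] turn [ 0.001  0.    -0.494]
```

Tracking well with tiny forces. Continuing along the arc.

Emit:
play_rows([
  [-0.04,-0.8,0,0,0,-0.1,-0.7],
  [-0.16,-1.59,0,0,0,-0.2,-0.7],
  [-0.36,-2.36,0,0,0,-0.3,-0.7],
  [-0.63,-3.12,0,0,0,-0.4,-0.7],
  [-0.98,-3.84,0,0,0,-0.5,-0.7],
])

```text
clock: 12.9
position: [0.4581, 0.2498, 0.0525]
tool_rot: [3.141, 0.0, 2.577]
force: [0.6, 1.1, 3.6]
grip_width: 0.021
finger_force: 19.5
```

Emit:
play_rows([
  [-0.04,-0.8,0,0,0,-0.1,-0.7],
  [-0.16,-1.59,0,0,0,-0.2,-0.7],
  [-0.36,-2.36,0,0,0,-0.3,-0.7],
  [-0.63,-3.12,0,0,0,-0.4,-0.7],
  [-0.98,-3.84,0,0,0,-0.5,-0.7],
])

```text
clock: 13.4
position: [0.4455, 0.2127, 0.0525]
tool_rot: [3.14, 0.0, 3.077]
force: [-3.0, 4.6, 4.5]
grip_width: 0.0207
finger_force: 19.6
```

```bash
python3 -c "
from h import *
lever(1.571); lever(1.62)"
```

```text
t 13.4 pos [0.4455 0.2127 0.0525] rpy [179.9   0.  176.3] F [-3.   4.6  4.5] w 0.0207 ff 19.6 q7 0.27
shift [ 0.06 -0.68 -0.  ] turn [ 0.002  0.    -0.064]
t 13.4 pos [0.4455 0.2127 0.0525] rpy [179.9   0.  176.3] F [-3.   4.6  4.5] w 0.0207 ff 19.6 q7 0.27
shift [ 0.02 -1.07 -0.  ] turn [ 0.002  0.    -0.113]
```

Emit:
play_rows([
  [0,-0.15,0,0,0,-0.02,-0.7],
  [0,-0.3,0,0,0,-0.04,-0.7],
  [0,-0.45,0,0,0,-0.05,-0.7],
  [0,-0.6,0,0,0,-0.065,-0.7],
  [0,-0.6,0,0,0,-0.065,-0.7],
])

```text
clock: 13.9
position: [0.4452, 0.2066, 0.0525]
tool_rot: [3.141, 0.0, 3.139]
force: [-4.0, 2.3, 6.7]
grip_width: 0.0209
finger_force: 19.9
```

Emit:
play_rows([
  [0,-0.05,0,0,0,0,-0.7],
  [0,-0.1,0,0,0,0,-0.7],
  [0,-0.15,0,0,0,0,-0.7],
  [0,-0.15,0,0,0,0,-0.7],
  [0,-0.15,0,0,0,0,-0.7],
])

```text
clock: 14.4
position: [0.4452, 0.2058, 0.0525]
tool_rot: [3.14, 0.001, 3.139]
force: [-2.3, 4.7, 4.6]
grip_width: 0.0211
finger_force: 19.7
```

Emit:
play_rows([
  [0,-0.05,0,0,0,0,-0.7],
  [0,-0.1,0,0,0,0,-0.7],
  [0,-0.15,0,0,0,0,-0.7],
  [0,-0.15,0,0,0,0,-0.7],
  [0,-0.15,0,0,0,0,-0.7],
])

```text
clock: 14.9
position: [0.4452, 0.205, 0.0525]
tool_rot: [3.139, 0.001, 3.139]
force: [-4.0, 9.1, 2.0]
grip_width: 0.021
finger_force: 19.7
```

Emit:
play_rows([
  [0,-0.05,0,0,0,0,-0.7],
  [0,-0.1,0,0,0,0,-0.7],
  [0,-0.1,0,0,0,0,-0.7],
  [0,-0.1,0,0,0,0,-0.7],
  [0,-0.1,0,0,0,0,-0.7],
])

```text
clock: 15.4
position: [0.4452, 0.2049, 0.0526]
tool_rot: [3.137, 0.001, 3.14]
force: [-2.7, 15.4, -1.2]
grip_width: 0.0211
finger_force: 19.7
```

The knob has stopped and the force is rising, so the lever is at its stop. Opening and withdrawing upward.

Emit:
play_rows([
  [0,0,0,0,0,0,-0.2],
  [0,0,0,0,0,0,0.1],
  [0,0,0,0,0,0,0.3],
  [0,0,0,0,0,0,0.3],
  [0,0,0,0,0,0,0.3],
])

```text
clock: 15.9
position: [0.4452, 0.2019, 0.0521]
tool_rot: [-3.141, 0.0, 3.138]
force: [-0.4, 0.4, -0.8]
grip_width: 0.0557
finger_force: 0.0
```

Emit:
play_rows([
  [0,0.1,-1,0,0,0,0.3],
  [0,0.1,-4,0,0,0,0.3],
  [0,0.1,-8,0,0,0,0.3],
  [0,0.1,-12,0,0,0,0.3],
  [0,0.1,-15,0,0,0,0.3],
])

```text
clock: 16.4
position: [0.4451, 0.2035, 0.205]
tool_rot: [3.141, 0.001, 3.138]
force: [-0.0, -0.6, -0.3]
grip_width: 0.0559
finger_force: 0.0
```

Emit:
play_rows([
  [0,-4,-1,0,0,0,0.3],
  [0,-8.5,-2,0,0,0,0.3],
  [0,-13,-3,0,0,0,0.3],
  [0,-17.5,-4,0,0,0,0.3],
  [0,-22,-5,0,0,0,0.3],
])

```text
clock: 16.9
position: [0.4438, -0.0185, 0.2532]
tool_rot: [-3.141, 0.0, 3.138]
force: [1.4, 0.3, 0.2]
grip_width: 0.0554
finger_force: 0.0
```

Run:
```python
from h import *
lever(1.571)
for n,(x,y,w,hh) in(('scene',(170,190,160,120)),):
    p,d=grab(n,'end_'+n+'.png'); np.savez(n+'3.npz',p=p,d=d)
    cv2.imwrite(f'pics/{n}_e.png',cv2.cvtColor(cv2.resize(p[y:y+hh,x:x+w],None,fx=5,fy=5,interpolation=cv2.INTER_CUBIC),cv2.COLOR_RGB2BGR))
H=hsv(p);h,s,v=[H[...,i].astype(int) for i in range(3)]
red=((h<10)|(h>172))&(s>150)&(v>60)
c=blob(red,(270,250),45);print('stone',np.round(rect('scene',c,.043),1))
q=project('scene',[[.4445,.206,.064]])[0].astype(int);print(q)
c=blob(red,tuple(map(int,q)),16);print('knob',c.mean(0),on_plane('scene',[c.mean(0)],.064).round(4))
```

```text
t 16.9 pos [ 0.4438 -0.0185  0.2532] rpy [-180.     0.   179.8] F [1.4 0.3 0.2] w 0.0554 ff 0.0 q7 1.15
shift [1.000e-02 2.246e+01 2.006e+01] turn [-0.     0.    -0.003]
stone [523.  101.7 149.8  54.8  88.5]
[238 302]
knob [238.81578947 301.92105263] [[0.4458 0.2038 0.064 ]]
```

View pics/scene_e.png

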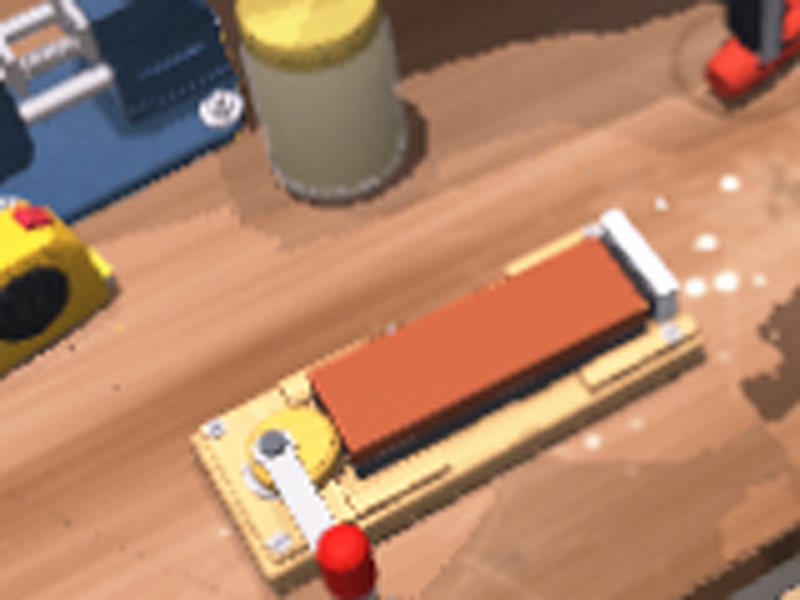

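The lever is square across the holder, with the knob at crop (345,560). The brass cam bears on the stone's end at (330,440), and the stone is tight against the cushion, flat and red face up. It has moved about 4.6 mm towards the cushion, as expected. The jar and tape measure haven't moved. Handing in.

Emit:
play_rows([
  [0,0,0,0,0,0,0.3],
  [0,0,0,0,0,0,0.3],
  [0,0,0,0,0,0,0.3],
  [0,0,0,0,0,0,0.3],
  [0,0,0,0,0,0,0.3],
])

```text
clock: 17.45
position: [0.4443, -0.0161, 0.252]
tool_rot: [3.141, -0.0, 3.14]
force: [-0.7, -0.2, -0.6]
grip_width: 0.0556
finger_force: 0.0
```

```bash
python3 -c "
from h import *
print(bot.job_done())"
```

```text
the job is handed in; nothing more can be done
None
```

The stone lies flat in the recess, red-brown face up and clamped against the cushion with the cam lever at its stop; the job was handed in at about 17.5 s, and no verdict came back.

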